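# Lay the tea tray for two

## Task

Lay the tea tray for two guests: stand each cup upright in the middle of the saucer of its own colour, with the lid of the same colour properly seated on it, and stand the green tea tin in the middle of the tray, midway between the two saucers. Leave the saucers where they stand, set everything down gently without dropping it, and do not disturb the flask or the glasses case.

Things in the scene. Friction and masses are not known exactly. Their poses are not given: they have to be found in the camera images.
- tray: Low dark-wood tea tray, does not move, 170 mm (its x) by 380 mm (its y), rim 18 mm high and 7 mm thick, flat floor 7 mm above the table, a small brass carrying loop outside each short end. Origin: centre of its underside; z up, y along its length. The two saucers stand in it 115 mm either side of its centre along y, either colour on either side; its middle is empty.
- blue_saucer: Round cobalt-blue porcelain saucer standing loose in the tray, 108 mm across, 13 mm high, flat floor 5 mm thick and about 80 mm across inside the sloping rim; 0.12 kg. Origin: centre of its underside; z up.
- blue_cup: Handleless cobalt-blue porcelain tea cup standing upright on the table, mouth open: straight round wall 62 mm across outside from 18 to 72 mm height, tapering below to a 48 mm foot; wall 4 mm (mouth 54 mm inside), 72 mm high; about 0.17 kg. Origin: centre of its underside; z up.
- blue_lid: Round cobalt-blue porcelain cup lid lying on the table the right way up, 66 mm across, 38 mm high over all, about 0.05 kg. Under it a tapered plug 6 mm deep (40 mm across at the bottom, 49 mm at the top) that enters the cup's mouth; above it a shallow dome up to 18 mm height, and on that a plain round knob 18 mm across from 18 to 38 mm height, by which it is lifted. Origin: centre of the plug's underside; z up. On its cup, the origin is 66 mm above the cup's origin.
- white_saucer: Round cream-white porcelain saucer standing loose in the tray, 108 mm across, 13 mm high, flat floor 5 mm thick and about 80 mm across inside the sloping rim; 0.12 kg. Origin: centre of its underside; z up.
- white_cup: Handleless cream-white porcelain tea cup standing upright on the table, mouth open: straight round wall 62 mm across outside from 18 to 72 mm height, tapering below to a 48 mm foot; wall 4 mm (mouth 54 mm inside), 72 mm high; about 0.17 kg. Origin: centre of its underside; z up.
- white_lid: Round cream-white porcelain cup lid lying on the table the right way up, 66 mm across, 38 mm high over all, about 0.05 kg. Under it a tapered plug 6 mm deep (40 mm across at the bottom, 49 mm at the top) that enters the cup's mouth; above it a shallow dome up to 18 mm height, and on that a plain round knob 18 mm across from 18 to 38 mm height, by which it is lifted. Origin: centre of the plug's underside; z up. On its cup, the origin is 66 mm above the cup's origin.
- caddy: Closed round tea tin, dark green with a gold-coloured lid, 63 mm across, 80 mm high, about 0.2 kg, upright on the table. Origin: centre of its underside; z up.
- flask: Bystander: steel vacuum flask with black cap and side handle, 100 mm across, 290 mm high; the handle stands out 89 mm from the axis along its x. Origin: centre of its underside; z up.
- glasses_case: Bystander: dark red spectacle case lying on the table, 160 mm (its x) by 60 by 38 mm high. Origin: centre of its underside; z up.
Things that resemble listed ones, but are neither listed nor needed, are in the scene too. Leave any red or turquoise look-alike of the white_lid alone.

How it is judged:
By the outcome, as a careful person would: the job done as asked, in the order asked, and still so for the second after the job is handed in, with the robot touching nothing.
It also fails if it takes over 112 s, if anything falls off the work surface, if the arm or the gripper's body presses on something with over 40 N, if the wrist force passes 120 N, or if a joint passes its speed limit or range.

## Robot

A 6-joint arm with a two-finger parallel gripper is mounted at the origin on the work surface. World frame = base frame: x ahead of the robot, y to its left, z up, the work surface at z = 0. Lengths are in m, angles in rad, forces in N, time in s.
With the tool pointing down it reaches from about 0.3 to 0.875 m from the base axis. Payload 6.4 kg.
Tool frame: the origin (TCP) lies at the very end of the fingers, on their centre line; the grasp point (between the pads) lies 19 mm behind it (r.pinch_z is the distance from the TCP to the grasp point, in m); y points along the fingers, x is the direction in which the jaws open and shut, and the axes are right-handed (so a half turn about y gives the same grasp; the last joint's range is limited). The gripper opens to 88 mm and grips with 3 to 60 N. Pads are 18 mm wide; open, the fingers measure 123 mm over their backs; the gripper's body (75 mm by 187 mm) begins 45 mm behind the grasp point.
Start: joints at [1.061, 0.181, 1.607, -0, 1.354, -0.206], TCP at [0.172, 0.549, 0.239] pointing down, gripper open.
Joint ranges: [-2.99, 2.99], [-0.89, 2.07], [0.3, 2.58], [-1.14, 4.28], [0, 2.63], [-3.12, 3.12]. Speed limits (rad/s): [2.57, 2.57, 3.01, 3.14, 3.14, 3.14].

## Interface

Orientations are given as [roll, pitch, yaw] about the fixed x, y, z axes, in that order (R = Rz(yaw) Ry(pitch) Rx(roll)).
In Python, from plant import r gives the robot as it stands. The module is installed in compiled form; this text tells all that it offers.
- The arm moves only by the tool arm_command, never from a script. Its argument "series" is a list of rows, each a list of 5 numbers: the finger opening in m, from 0 to 0.0881, then the shift along the tool's x, y, z in m, then the turn about the tool's y in degrees. In form: [[fingers, tx, ty, tz, turn], ...]. A call has 1 to 12 rows; each row shifts and turns the commanded pose from where the row before left it, along the tool's axes as they then stand; what a row does not reach is not made up. A row lasts 1/8 s, in which the tool goes at most 62.5 mm and 10.7 degrees, less where a joint would pass 70% of its speed; a pose out of reach is approached as far as the arm can. A call is refused whole if a number of a shift passes 0.0625 or a number of a turn 10.7, either way. A call with a gripper value outside its range is refused whole. The fingers move at their own pace and stop on an object; "squeeze" is the grip in N (left out, the last holds). Time passes only in rows, so rows that do not move let the fingers close. It gives the time, the measured TCP pose, the force and the opening at its end, in the units of the state.
- r.state(): the state, without advancing time (a new reading comes with each control period).
- r.read_camera(name): name is "scene" or "top" or "wrist"; returns (picture, depth): 420x560x3 uint8, red, green, blue; 420x560 float32, m along the optical axis (not along the pixel's ray), 0 where there is no reading.
- r.camera_model(name): a dict with "intrinsics" (3x3 intrinsics, pixels), "R" (3x3) and "t" (3): a world point X has camera coordinates R X + t. Camera axes: x right, y down, z forward; pixel columns grow to the right and rows downward; lengths in m; the calibration is good to about 2 mm. The wrist camera is an equidistant fisheye: a pixel r from the principal point sees the ray r / f radians off the axis. A picture is of the moment at which its call begins: read the wrist's pose just before it. camera_model takes no time and is no camera call; for the wrist camera it gives the pose at the moment of the call.
- r.hand_in(): hands the job in, once; it reports no verdict.
The state is a dict: "t": time; "joint_pos": joint angles; "qvel": joint speeds; "joint_efforts": joint torques, N m; "tool_pos": TCP position; "ee_rot": TCP orientation; "force": force on the tool from outside, world axes, zero at the start; "torque": the same for the moment, N m; "grip_width": opening from 0.0 (shut) to 1.0 (fully open).
Only numpy, scipy, OpenCV 4.12 (cv2) and the standard library are available. Lean on these libraries where they do the work, as an engineer would, in place of code of your own. Each camera call takes 0.05 s, during which the arm holds its last target.

## Working session

There is one attempt and no reset: what is moved stays moved. The work goes in short steps, Python scripts to look and compute and a tool call to move; the robot and the scene stay as the last step left them, time stands still between calls to the robot, and variables do not carry over. Pictures are saved under pics/ and viewed, and the job is handed in when it is done.

Besides the shell and the picture viewer there is one more tool, called in YAML: its name, and indented under it one key for each argument. arm_command: Moves the arm, as the interface text tells. Its arguments: {"type":"object","properties":{"series":{"type":"array"},"squeeze":{"type":"number"}},"required":["series"]}

```bash
mkdir -p pics; python3 - <<'E'
from plant import r
import cv2,numpy as np
s=r.state();print({k:np.round(v,3) for k,v in s.items()}, r.pinch_z)
for n in("scene","top","wrist"):
    m=r.camera_model(n)
    p,d=r.read_camera(n)
    cv2.imwrite(f'pics/{n}0.png',p[:,:,::-1]);np.savez(f'{n}0.npz',p=p,d=d,K=m['intrinsics'],R=m['R'],t=m['t'])
    print(n,np.round(m['intrinsics'],1).tolist(),np.round(-m['R'].T@m['t'],3),np.round(m['R'],3).tolist())
E
```

```text
{'t': np.float64(0.0), 'joint_pos': array([ 1.061,  0.182,  1.608, -0.   ,  1.354, -0.206]), 'qvel': array([-0.002,  0.   ,  0.   , -0.003, -0.   , -0.001]), 'joint_efforts': array([ 2.0000e-03, -4.3387e+01, -3.4185e+01,  7.0000e-02,  3.9000e-02,
       -0.0000e+00]), 'tool_pos': array([0.172, 0.548, 0.238]), 'ee_rot': array([-1.57 ,  0.002,  1.267]), 'force': array([ 0.932, -0.356, -1.009]), 'torque': array([ 0.032,  0.039, -0.028]), 'grip_width': np.float64(0.999)} 0.0187
scene [[424.3, 0.0, 273.6], [0.0, 424.3, 208.0], [0.0, 0.0, 1.0]] [1.04  0.231 1.   ] [[-0.419, 0.908, 0.008], [0.766, 0.358, -0.533], [-0.487, -0.218, -0.846]]
top [[403.2, 0.0, 279.1], [0.0, 403.2, 212.8], [0.0, 0.0, 1.0]] [0.4   0.004 1.382] [[0.01, -1.0, 0.003], [-0.997, -0.01, -0.077], [0.077, -0.002, -0.997]]
wrist [[325.2, 0.0, 279.8], [0.0, 325.2, 208.2], [0.0, 0.0, 1.0]] [0.095 0.572 0.384] [[0.299, 0.954, -0.001], [0.907, -0.284, 0.311], [0.297, -0.094, -0.95]]
```

View pics/scene0.png

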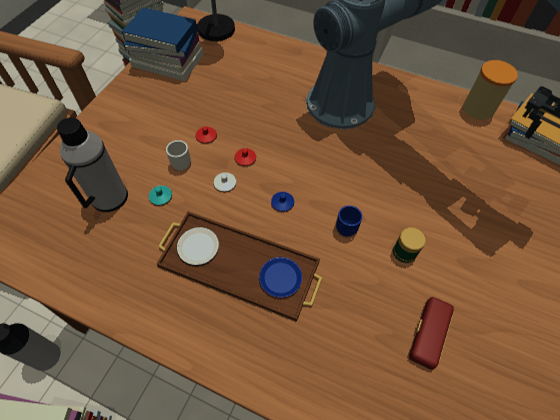

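View pics/top0.png

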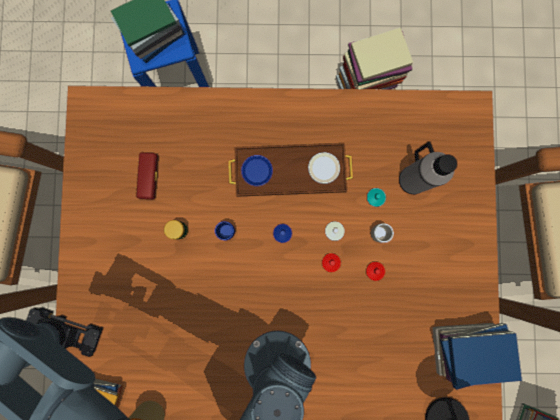

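View pics/wrist0.png

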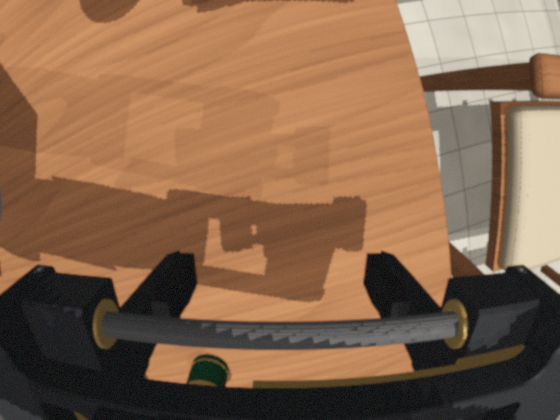

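```bash
cat > h.py <<'E'
import numpy as np,cv2
def load(n):
    z=np.load(n+'.npz');return z['p'],z['d'],z['K'],z['R'],z['t']
def cloud(n):
    p,d,K,R,t=load(n)
    v,u=np.mgrid[0:420,0:560]
    c=np.stack([(u-K[0,2])/K[0,0]*d,(v-K[1,2])/K[1,1]*d,d],-1)
    return p,d,(c-t)@R
def ray(n,u,v,z):
    p,d,K,R,t=load(n); return rayK(K,R,t,u,v,z)
def rayK(K,R,t,u,v,z):
    o=-R.T@t; w=R.T@np.array([(u-K[0,2])/K[0,0],(v-K[1,2])/K[1,1],1]); return o+w*(z-o[2])/w[2]
def circ(P):
    c,rad=cv2.minEnclosingCircle(P[:,:2].astype(np.float32)*1000)
    A=np.c_[2*P[:,:2],np.ones(len(P))];
    return np.array(c)/1000,rad
E
python3 - <<'E'
from h import *
W={'scene':dict(ws=(198,246),bs=(281,277),wc=(179,155),bc=(349,221),wl=(225,182),bl=(283,201),cad=(409,245),flask=(95,165),case=(432,332),r1=(206,134),r2=(246,157),tq=(160,195)),
'top':dict(ws=(324,168),bs=(257,170),wc=(382,233),bc=(226,230),wl=(335,231),bl=(283,233),cad=(175,230),case=(147,175),r1=(332,262),r2=(375,271),tq=(376,198))}
Z=dict(ws=(.015,.020),bs=(.015,.020),wc=(.064,.072),bc=(.064,.072),wl=(.008,.016),bl=(.008,.016),cad=(.074,.08),case=(.03,.038),r1=(.01,.038),r2=(.01,.038),tq=(.01,.038),flask=(.1,.29))
for n in W:
    p,d,X=cloud(n+'0'); 
    for k,(u,v) in W[n].items():
        r_=45
        Q=X[v-r_:v+r_,max(u-r_,0):u+r_]; c0=X[v,u]
        m=(Q[...,2]>Z[k][0]-.002)&(Q[...,2]<Z[k][1]+.004)&(np.hypot(Q[...,0]-c0[0],Q[...,1]-c0[1])<(.1 if k in('flask','case') else .07))
        P=Q[m]
        if len(P)<5: print(n,k,'few',c0);continue
        c,rad=circ(P)
        print(n,k,'centre px',np.round(c0,3),'N',len(P),'circ',np.round(c,4),'r',round(rad,1),'zmax',np.round(P[:,2].max(),4),'med',np.round(np.median(P,0),3))
p,d,X=cloud('top0')
for n in W:
    p,d,X=cloud(n+'0');print(n,[np.round(X[v,u],4).tolist() for u,v in ([(300,350),(350,300),(250,200)] if n=='scene' else [(200,200),(300,300),(400,300)])])
E
```

```text
scene ws centre px [ 0.661 -0.152  0.013] N 576 circ [ 0.6674 -0.1609] r 63.1 zmax 0.0236 med [ 0.659 -0.159  0.016]
scene bs centre px [0.649 0.079 0.015] N 679 circ [0.6485 0.0866] r 62.7 zmax 0.0234 med [0.648 0.077 0.016]
scene wc centre px [ 0.421 -0.357  0.013] N 155 circ [ 0.4416 -0.3405] r 32.7 zmax 0.0756 med [ 0.443 -0.34   0.069]
scene bc centre px [0.419 0.179 0.007] N 173 circ [0.4434 0.1793] r 31.7 zmax 0.0757 med [0.446 0.18  0.07 ]
scene wl centre px [ 0.454 -0.183  0.019] N 292 circ [ 0.4372 -0.1861] r 66.7 zmax 0.0199 med [ 0.455 -0.184  0.012]
scene bl centre px [ 0.446 -0.006  0.025] N 320 circ [ 0.4335 -0.0225] r 45.1 zmax 0.019 med [ 0.445 -0.009  0.012]
scene cad centre px [0.468 0.338 0.081] N 473 circ [0.445  0.3404] r 32.1 zmax 0.084 med [0.448 0.341 0.079]
scene flask centre px [ 0.644 -0.418  0.189] N 3002 circ [ 0.6476 -0.4495] r 69.0 zmax 0.2929 med [ 0.648 -0.437  0.21 ]
scene case centre px [0.636 0.449 0.038] N 1772 circ [0.6294 0.4518] r 81.8 zmax 0.042 med [0.636 0.45  0.037]
scene r1 centre px [ 0.319 -0.322  0.019] N 245 circ [ 0.3158 -0.3269] r 3
[... 976 characters left out ...]
0.083] N 268 circ [0.4449 0.3412] r 31.4 zmax 0.084 med [0.445 0.341 0.08 ]
top case centre px [0.627 0.448 0.034] N 727 circ [0.6282 0.4527] r 81.4 zmax 0.042 med [0.627 0.448 0.038]
top r1 centre px [ 0.342 -0.176  0.037] N 267 circ [ 0.3407 -0.158 ] r 57.2 zmax 0.0409 med [ 0.341 -0.176  0.014]
top r2 centre px [ 0.313 -0.32   0.031] N 271 circ [ 0.3219 -0.3133] r 59.2 zmax 0.0417 med [ 0.314 -0.325  0.013]
top tq centre px [ 0.559 -0.327  0.024] N 263 circ [ 0.5566 -0.3132] r 58.7 zmax 0.0413 med [ 0.563 -0.33   0.013]
scene [[0.79, 0.1908, 0.0033], [0.6248, 0.2556, -0.0052], [0.4662, -0.0989, -0.0029]]
top [[0.5479, 0.2735, 0.0021], [0.2118, -0.0725, 0.0019], [0.2144, -0.4121, -0.0029]]
```

```bash
cat >> h.py <<'E'
def colmask(p,c):
    h=cv2.cvtColor(np.ascontiguousarray(p),cv2.COLOR_RGB2HSV)
    H,S,V=[h[...,i].astype(int) for i in range(3)]
    return ((S<70)&(V>95) if c=='w' else (H>105)&(H<130)&(S>130)&(V>35)).astype(np.uint8)
def blob(p,c,u,v,w=40):
    m=colmask(p,c); k=np.zeros_like(m); k[max(v-w,0):v+w,max(u-w,0):u+w]=1; m=cv2.morphologyEx(m*k,cv2.MORPH_CLOSE,np.ones((3,3)))
    C,_=cv2.findContours(m,cv2.RETR_EXTERNAL,cv2.CHAIN_APPROX_NONE)
    C=max(C,key=cv2.contourArea); return C
E
python3 - <<'E'
from h import *
from scipy.optimize import least_squares
for n,W in {'top':dict(ws=(324,168),bs=(257,170),wl=(335,231),bl=(283,233)),'scene':dict(ws=(198,246),bs=(281,277),wl=(225,182),bl=(283,201))}.items():
    p,d,K,R,t=load(n+'0')
    for k,(u,v) in W.items():
        C=blob(p,k[0],u,v,28); H=cv2.convexHull(C)[:,0]; C=C[:,0]
        z=.020 if k[1]=='s' else .008
        P=np.array([rayK(K,R,t,a,b,z)[:2] for a,b in C])
        f=least_squares(lambda q:np.hypot(*(P-q[:2]).T)-q[2],[*P.mean(0),.04],loss='soft_l1',f_scale=.002)
        print(n,k,np.round(f.x,4),'rms',np.sqrt(np.mean((np.hypot(*(P-f.x[:2]).T)-f.x[2])**2)).round(4),len(C))
        
# tray: dark brown edges; knobs by depth
for n in('top','scene'):
    p,d,X=cloud(n+'0')
    for c0 in [(.445,-.186),(.436,-.012)]:
        m=(X[...,2]>.028)&(X[...,2]<.046)&(np.hypot(X[...,0]-c0[0],X[...,1]-c0[1])<.03)
        print(n,'knob',X[m].mean(0).round(4),m.sum())
p,d,K,R,t=load('top0')
h=cv2.cvtColor(np.ascontiguousarray(p),cv2.COLOR_RGB2HSV)
m=((h[...,2]<100)).astype(np.uint8); k=np.zeros_like(m);k[135:205,225:360]=1
m=m*k|((blob and 0)); m=cv2.morphologyEx(m,cv2.MORPH_CLOSE,np.ones((5,5)))
C=max(cv2.findContours(m,cv2.RETR_EXTERNAL,cv2.CHAIN_APPROX_NONE)[0],key=cv2.contourArea)
P=np.array([rayK(K,R,t,a,b,.018)[:2] for a,b in C[:,0]],np.float32)
print(cv2.minAreaRect(P*1000))
E
```

```text
top ws [ 0.662  -0.1497  0.0538] rms 0.001 90
top bs [0.6508 0.0796 0.0499] rms 0.001 83
top wl [ 0.4466 -0.1878  0.0316] rms 0.0009 52
top bl [ 0.4379 -0.0098  0.0288] rms 0.001 48
scene ws [ 0.6615 -0.1521  0.0531] rms 0.0008 111
scene bs [0.6508 0.0777 0.0515] rms 0.0008 114
scene wl [ 0.4456 -0.1908  0.0318] rms 0.001 58
scene bl [ 0.4374 -0.0122  0.0304] rms 0.0008 57
top knob [ 0.4478 -0.189   0.0377] 22
top knob [ 0.4388 -0.0117  0.0383] 20
scene knob [ 0.4501 -0.1886  0.0353] 37
scene knob [ 0.4417 -0.0108  0.0364] 36
((654.822021484375, -34.85939025878906), (169.76280212402344, 376.80816650390625), 2.894998073577881)
```

arm_command:
  series:
    - [0.088,0,0,0,9.5]
    - [0.088,0,0,0,10.5]
    - [0.088,0,0,0,10.5]
    - [0.088,0,0,0,10.5]
    - [0.088,0,0,0,10.5]
    - [0.088,0,0,0,10.5]
    - [0.088,0,0,0,10.6]
    - [0.088,0,0,0,0]
  squeeze: 20

```text
t: 1.15
tool_pos: [0.1719, 0.5485, 0.2384]
ee_rot: [-1.571, 0.0, 0.002]
force: [-0.1, -0.4, 1.0]
grip_width: 1.001
```

arm_command:
  series:
    - [0.088,0.012,0,-0.017,0]
    - [0.088,0.027,0,-0.037,0]
    - [0.088,0.03,0,-0.041,0]
    - [0.088,0.03,0,-0.041,0]
    - [0.088,0.03,0,-0.041,0]
    - [0.088,0.03,0,-0.041,0]
    - [0.088,0.03,0.01,-0.041,0]
    - [0.088,0.03,0.02,-0.041,0]
    - [0.088,0.03,0.02,-0.041,0]
    - [0.088,0.0165,0.02,-0.022,0]
    - [0.088,0.0062,0.01,-0.006,0]
    - [0.088,0,0,0,0]

```text
t: 2.65
tool_pos: [0.4431, 0.1793, 0.1582]
ee_rot: [-1.571, 0.002, -0.0]
force: [-0.7, 0.3, 1.2]
grip_width: 0.999
```

```bash
cat > look.py <<'E'
import sys
from plant import r
from h import *
def snap(n,tag):
    s=r.state(); m=r.camera_model(n); p,d=r.read_camera(n)
    cv2.imwrite(f'pics/{n}{tag}.png',p[:,:,::-1]);np.savez(f'{n}{tag}.npz',p=p,d=d,K=m['intrinsics'],R=m['R'],t=m['t'])
    return s
if __name__=='__main__':
    for n in sys.argv[2:]:
        s=snap(n,sys.argv[1])
    print(np.round(s['t'],2),np.round(s['tool_pos'],4),np.round(s['ee_rot'],4),np.round(s['force'],2),round(float(s['grip_width']),3))
E
python3 look.py 1 wrist
```

```text
2.65 [0.4431 0.1793 0.1582] [-1.5709e+00  1.7000e-03 -1.0000e-04] [-0.67  0.3   1.2 ] 0.999
```

View pics/wrist1.png

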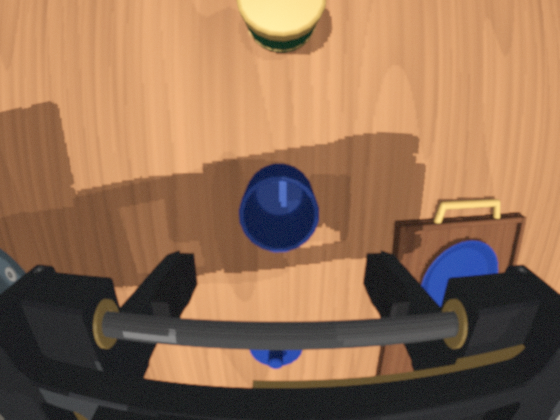

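```bash
cat >> h.py <<'E'
def rayF(K,R,t,u,v,z):
    x=(u-K[0,2])/K[0,0];y=(v-K[1,2])/K[1,1];th=np.hypot(x,y);s=np.sinc(th/np.pi)
    w=R.T@np.array([x*s,y*s,np.cos(th)]);o=-R.T@t;return o+w*(z-o[2])/w[2]
def fitw(n,c,box,z,R0):
    # circle of known radius near the top-most contour points, on plane z
    from scipy.optimize import least_squares
    p,d,K,R,t=load(n); m=colmask(p,c); k=np.zeros_like(m); a,b,e,f=box; k[b:f,a:e]=1
    C=max(cv2.findContours(m*k,cv2.RETR_EXTERNAL,cv2.CHAIN_APPROX_NONE)[0],key=cv2.contourArea)[:,0]
    P=np.array([rayF(K,R,t,u,v,z)[:2] for u,v in C])
    g=least_squares(lambda q:np.hypot(*(P-q[:2]).T)-q[2],[*P.mean(0),R0],loss='soft_l1',f_scale=.001)
    return np.round(g.x,4), np.median(abs(np.hypot(*(P-g.x[:2]).T)-g.x[2])).round(4), C.min(0),C.max(0)
E
python3 - <<'E'
from h import *
print(fitw('wrist1','b',(230,150,330,260),.072,.031))
p,d,K,R,t=load('wrist1')
for u,v in[(280,165),(240,212),(318,212),(280,250)]:print(u,v,rayF(K,R,t,u,v,.072),p[v,u])
E
```

```text
(array([0.442 , 0.1813, 0.0312]), np.float64(0.0016), array([240, 165], dtype=int32), array([317, 250], dtype=int32))
280 165 [0.44322686 0.21631437 0.072     ] [30 34 73]
240 212 [0.41284008 0.18030939 0.072     ] [ 43  52 104]
318 212 [0.47205967 0.18030676 0.072     ] [81 63 96]
280 250 [0.44321168 0.14858937 0.072     ] [ 58  70 138]
```

arm_command:
  series:
    - [0.088,0,0.02,0,0]
    - [0.088,0,0.04,0,0]
    - [0.088,0,0.035,0,0]
    - [0.088,0,0.02,0,0]
    - [0.088,0,0.01,0,0]
    - [0.088,0,0.002,0,0]
    - [0.05,0,0,0,0]
    - [0.05,0,0,0,0]
    - [0.05,0,0,0,0]
    - [0.05,0,0,0,0]
    - [0.05,0,0,0,0]
  squeeze: 20

```text
t: 4.08
tool_pos: [0.4437, 0.1797, 0.0323]
ee_rot: [-1.571, -0.0, -0.0]
force: [-2.4, -0.9, 5.7]
grip_width: 0.702
```

arm_command:
  series:
    - [0.05,0,-0.01,0,0]
    - [0.05,0,-0.025,0,0]
    - [0.05,0,-0.03,0,0]
    - [0.05,0.012,-0.01,-0.006,0]
    - [0.05,0.028,0,-0.014,0]
    - [0.05,0.04,0,-0.019,0]
    - [0.05,0.045,0,-0.022,0]
    - [0.05,0.04,0,-0.02,0]
    - [0.05,0.028,0,-0.013,0]
    - [0.05,0.011,0,-0.006,0]
    - [0.05,0.003,0,-0.001,0]
    - [0.05,0,0,0,0]

```text
t: 5.58
tool_pos: [0.6498, 0.0791, 0.1063]
ee_rot: [-1.571, 0.001, 0.0]
force: [-0.1, -0.2, -1.6]
grip_width: 0.704
```

```bash
python3 look.py 2 wrist
```

```text
5.58 [0.6498 0.0791 0.1063] [-1.5706e+00  1.2000e-03  4.0000e-04] [-0.07 -0.18 -1.64] 0.704
```

View pics/wrist2.png

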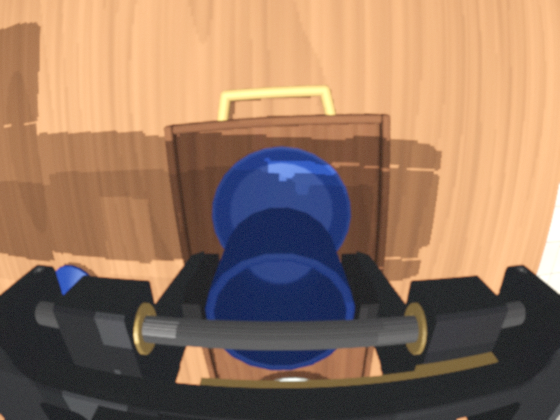

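```bash
cat >> h.py <<'E'
def arc(n,c,box,z,R0):
    from scipy.optimize import least_squares
    p,d,K,R,t=load(n); m=cv2.morphologyEx(colmask(p,c),cv2.MORPH_CLOSE,np.ones((5,5)));a,b,e,f=box
    C=max(cv2.findContours(m[:f+60],cv2.RETR_EXTERNAL,cv2.CHAIN_APPROX_NONE)[0],key=lambda c:cv2.contourArea(c)*(cv2.pointPolygonTest(c,((a+e)/2,(b+f)/2),False)>0))[:,0]
    C=C[(C[:,0]>a)&(C[:,0]<e)&(C[:,1]>b)&(C[:,1]<f)]
    P=np.array([rayF(K,R,t,u,v,z)[:2] for u,v in C])
    g=least_squares(lambda q:np.hypot(*(P-q[:2]).T)-R0,P.mean(0)-[0,.02],loss='soft_l1',f_scale=.001)
    g2=least_squares(lambda q:np.hypot(*(P-q[:2]).T)-q[2],[*g.x,R0],loss='soft_l1',f_scale=.001)
    return np.round(g.x,4),np.median(abs(g.fun)).round(4),'free r',np.round(g2.x,4),len(C)
E
python3 -c "
from h import *
print(arc('wrist2','b',(205,140,358,225),.020,.054))"
```

```text
(array([0.6508, 0.0742]), np.float64(0.0005), 'free r', array([0.6507, 0.0763, 0.0523]), 212)
```

arm_command:
  series:
    - [0.05,0.001,0.015,-0.001,0]
    - [0.05,0,0.02,0,0]
    - [0.05,0,0.012,0,0]
    - [0.05,0,0.006,0,0]
    - [0.05,0,0.003,0,0]
    - [0.05,0,0.002,0,0]
    - [0.05,0,0.001,0,0]
    - [0.05,0,0,0,0]

```text
t: 6.62
tool_pos: [0.6518, 0.0776, 0.048]
ee_rot: [-1.571, -0.0, -0.0]
force: [0.2, 0.0, -2.4]
grip_width: 0.701
```

arm_command:
  series:
    - [0.05,-0.0005,0.001,0,0]
    - [0.05,-0.0005,0.001,0,0]
    - [0.05,0,0.001,0,0]
    - [0.05,0,0,0,0]

```text
t: 7.12
tool_pos: [0.6505, 0.0776, 0.0446]
ee_rot: [-1.571, 0.0, -0.0]
force: [1.1, -0.5, -2.4]
grip_width: 0.701
```

arm_command:
  series:
    - [0.05,0,0.0005,0,0]
    - [0.05,0,0.0005,0,0]
    - [0.05,0,0,0,0]

```text
t: 7.5
tool_pos: [0.6507, 0.0776, 0.0444]
ee_rot: [-1.571, -0.0, -0.0]
force: [-2.0, -0.3, 4.5]
grip_width: 0.702
```

arm_command:
  series:
    - [0.066,0,0,0,0]
    - [0.072,0,0,0,0]
    - [0.08,0,0,0,0]
    - [0.08,0,-0.015,0,0]
    - [0.08,0,-0.04,0,0]
    - [0.08,0,-0.04,0,0]
    - [0.08,-0.02,-0.015,-0.01,0]
    - [0.06,-0.045,0,-0.018,0]
    - [0.05,-0.05,0,-0.021,0]
    - [0.05,-0.05,0,-0.021,0]
    - [0.05,-0.038,0,-0.015,0]
    - [0.05,-0.0095,0,-0.0035,0]

```text
t: 9.0
tool_pos: [0.437, -0.0113, 0.1545]
ee_rot: [-1.571, -0.001, -0.002]
force: [-0.1, -0.2, -0.1]
grip_width: 0.567
```

```bash
python3 look.py 3 wrist top
```

```text
9.05 [ 0.4373 -0.0113  0.1546] [-1.5713e+00 -1.3000e-03 -1.2000e-03] [-0.13  1.04 -1.09] 0.571
```

View pics/wrist3.png

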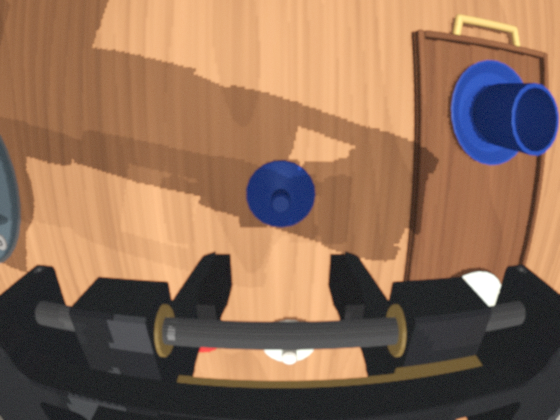

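View pics/top3.png

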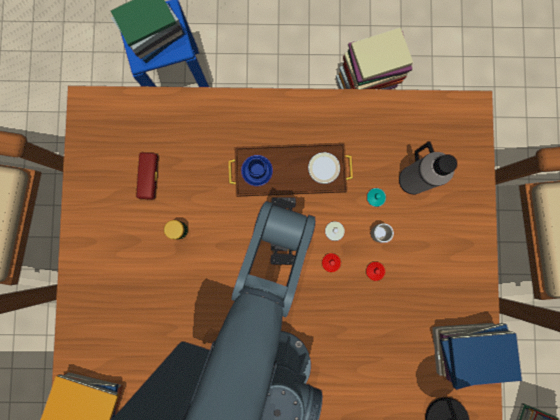

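```bash
python3 - <<'E'
from h import *
print(fitw('wrist3','b',(230,140,330,240),.008,.033))
p,d,K,R,t=load('wrist3'); print(rayF(K,R,t,281,203,.038))
# cup vs saucer, top3
from h import *
for z in((.076,.092),):
    p,d,X=cloud('top3'); m=(X[...,2]>.074)&(X[...,2]<.095)&(np.hypot(X[...,0]-.65,X[...,1]-.078)<.05)
    print('cup',circ(X[m]),m.sum())
from scipy.optimize import least_squares
p,d,K,R,t=load('top3'); C=blob(p,'b',257,170,28)[:,0]
P=np.array([rayK(K,R,t,a,b,.02)[:2] for a,b in C]); g=least_squares(lambda q:np.hypot(*(P-q[:2]).T)-q[2],[*P.mean(0),.05],loss='soft_l1',f_scale=.002);print('saucer',g.x)
g=cv2.resize(p[140:200,220:360],None,fx=5,fy=5,interpolation=cv2.INTER_CUBIC);cv2.imwrite('pics/crop3.png',g[:,:,::-1])
E
```

```text
(array([ 0.4378, -0.0132,  0.0308]), np.float64(0.0002), array([248, 162], dtype=int32), array([313, 225], dtype=int32))
[ 0.4383066  -0.01255307  0.038     ]
cup (array([0.65192499, 0.07674405]), 31.12954330444336) 86
saucer [0.65061109 0.07962456 0.05001798]
```

View pics/crop3.png

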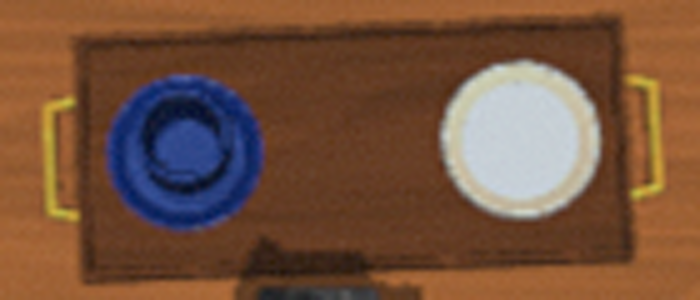

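arm_command:
  series:
    - [0.05,0.0007,0.02,-0.0007,0]
    - [0.05,0,0.04,0,0]
    - [0.05,0,0.035,0,0]
    - [0.05,0,0.02,0,0]
    - [0.05,0,0.01,0,0]
    - [0.05,0,0.006,0,0]
    - [0.05,0,0.002,0,0]
    - [0.05,0,0.0,0,0]
  squeeze: 15

```text
t: 10.1
tool_pos: [0.4394, -0.0117, 0.0212]
ee_rot: [-1.571, -0.001, -0.0]
force: [-0.3, 0.1, 0.6]
grip_width: 0.568
```

arm_command:
  series:
    - [0.03,0,0,0,0]
    - [0.01,0,0,0,0]
    - [0.01,0,0,0,0]
    - [0.01,0,0,0,0]
    - [0.01,0,0,0,0]
    - [0.01,0,-0.01,0,0]
    - [0.01,0,-0.03,0,0]
    - [0.01,0,-0.04,0,0]
    - [0.01,0,-0.03,0,0]
    - [0.01,0,-0.01,0,0]
    - [0.01,0,0,0,0]

```text
t: 11.48
tool_pos: [0.439, -0.0116, 0.141]
ee_rot: [-1.571, -0.001, -0.0]
force: [0.3, 0.3, -1.9]
grip_width: 0.194
```

```bash
python3 look.py 4 wrist
```

```text
11.48 [ 0.439  -0.0116  0.141 ] [-1.5712e+00 -1.1000e-03 -1.0000e-04] [ 0.31  0.29 -1.94] 0.194
```

View pics/wrist4.png

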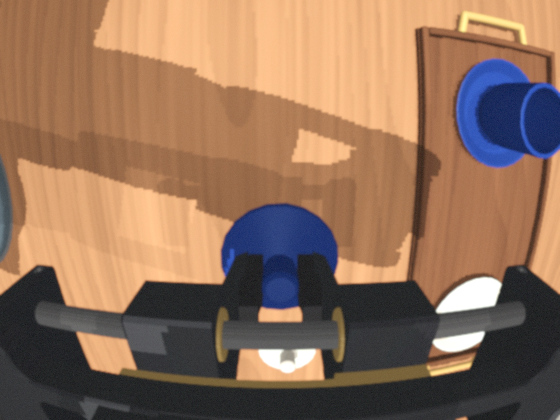

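arm_command:
  series:
    - [0.01,0.012,0,0.005,0]
    - [0.01,0.028,0,0.012,0]
    - [0.01,0.04,0,0.017,0]
    - [0.01,0.045,0,0.019,0]
    - [0.01,0.04,0,0.017,0]
    - [0.01,0.03,0,0.0125,0]
    - [0.01,0.013,0,0.0055,0]
    - [0.01,0.0035,0,0.0012,0]
    - [0.01,0,0,0,0]

```text
t: 12.65
tool_pos: [0.6498, 0.0778, 0.1394]
ee_rot: [-1.571, 0.002, 0.0]
force: [-0.8, -0.7, -0.8]
grip_width: 0.193
```

```bash
python3 -c "
from h import *
print(arc('wrist4','b',(222,200,338,255),.128,.033))"; python3 look.py 5 wrist scene
```

```text
(array([ 0.4389, -0.0154]), np.float64(0.0006), 'free r', array([ 0.4391, -0.0036,  0.0233]), 198)
12.7 [0.6497 0.0776 0.1398] [-1.5708e+00  1.6000e-03 -2.0000e-04] [-0.78 -0.29 -0.97] 0.194
```

View pics/wrist5.png

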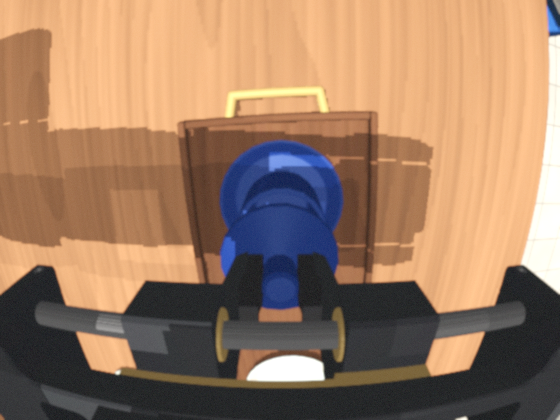

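View pics/scene5.png

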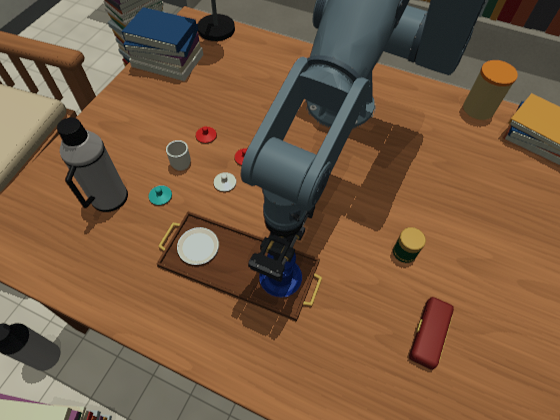

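arm_command:
  series:
    - [0.01,0.0008,0.01,0.0007,0]
    - [0.01,0,0.013,0,0]
    - [0.01,0,0.007,0,0]
    - [0.01,0,0.003,0,0]
    - [0.01,0,0.002,0,0]
    - [0.01,0,0.0015,0,0]
    - [0.01,0,0.001,0,0]
    - [0.01,0,0,0,0]

```text
t: 13.75
tool_pos: [0.6512, 0.0783, 0.1034]
ee_rot: [-1.571, -0.0, -0.0]
force: [0.3, 0.1, -0.9]
grip_width: 0.191
```

arm_command:
  series:
    - [0.01,0,0.001,0,0]
    - [0.01,0,0.001,0,0]
    - [0.01,0,0.001,0,0]
    - [0.01,0,0.0007,0,0]
    - [0.01,0,0,0,0]

```text
t: 14.38
tool_pos: [0.6511, 0.0783, 0.0994]
ee_rot: [-1.571, 0.0, -0.0]
force: [0.1, -0.3, -0.2]
grip_width: 0.19
```

arm_command:
  series:
    - [0.01,0,0.0005,0,0]
    - [0.01,0,0.0005,0,0]
    - [0.01,0,0,0,0]

```text
t: 14.75
tool_pos: [0.6513, 0.0783, 0.0988]
ee_rot: [-1.571, -0.0, -0.0]
force: [0.2, 0.3, 0.5]
grip_width: 0.192
```

arm_command:
  series:
    - [0.01,0,0.0005,0,0]
    - [0.01,0,0,0,0]

```text
t: 15.0
tool_pos: [0.6516, 0.0783, 0.0986]
ee_rot: [-1.571, -0.001, -0.0]
force: [-1.1, -0.7, 4.7]
grip_width: 0.193
```

arm_command:
  series:
    - [0.024,0,0,0,0]
    - [0.03,0,0,0,0]
    - [0.04,0,0,0,0]
    - [0.04,0,-0.01,0,0]
    - [0.04,0,-0.03,0,0]
    - [0.06,0,-0.03,0,0]
    - [0.088,-0.01,-0.01,-0.022,0]
    - [0.088,-0.02,0,-0.042,0]
    - [0.088,-0.025,0,-0.05,0]
    - [0.088,-0.025,0,-0.05,0]
    - [0.088,-0.025,0,-0.05,0]
    - [0.088,-0.025,0,-0.05,0]

```text
t: 16.5
tool_pos: [0.5187, -0.1878, 0.1775]
ee_rot: [-1.571, 0.001, -0.001]
force: [0.5, -0.1, 0.5]
grip_width: 0.998
```

arm_command:
  series:
    - [0.088,-0.025,0,-0.05,0]
    - [0.088,-0.025,0,-0.05,0]
    - [0.088,-0.02,0,-0.037,0]
    - [0.088,-0.0103,0,-0.0177,0]
    - [0.088,0,0,0,0]

```text
t: 17.12
tool_pos: [0.4397, -0.3409, 0.1776]
ee_rot: [-1.57, 0.0, -0.003]
force: [-0.0, -0.0, -0.5]
grip_width: 0.997
```

```bash
python3 look.py 6 wrist scene; python3 - <<'E'
from h import *
p=load('scene6')[0]; cv2.imwrite('pics/crop6.png',cv2.resize(p[200:320,150:330],None,fx=4,fy=4,interpolation=cv2.INTER_CUBIC)[:,:,::-1])
E
```

```text
17.18 [ 0.4404 -0.3399  0.1777] [-1.5698e+00  2.0000e-04 -1.2000e-03] [-0.69  1.09  0.69] 0.999
```

View pics/wrist6.png

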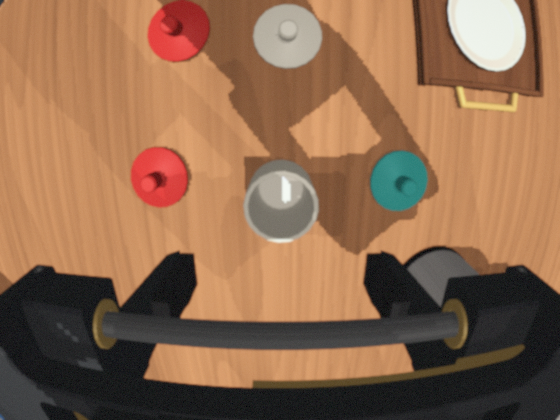

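View pics/crop6.png

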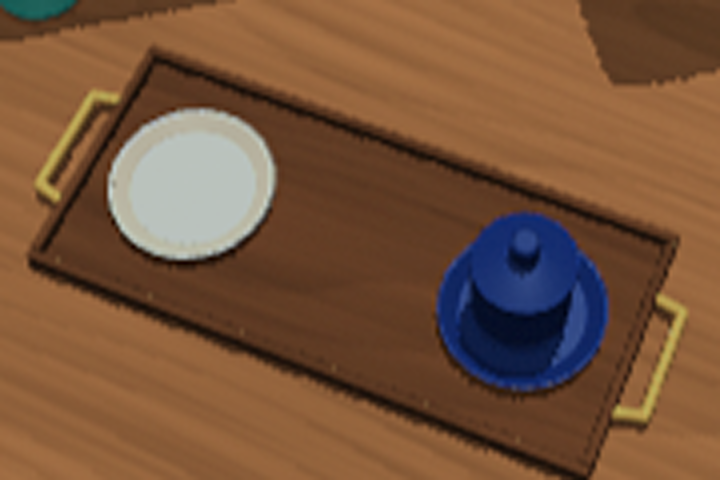

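```bash
python3 - <<'E'
from h import *
p,d,K,R,t=load('wrist6')
print(p[205,238:252].tolist());print(p[205,312:324].tolist());print(p[234:248,281].tolist())
for u,v in[(244,205),(318,205),(281,242)]:print(rayF(K,R,t,u,v,.072))
E
```

```text
[[181, 126, 86], [179, 125, 81], [181, 126, 86], [179, 127, 88], [177, 131, 98], [174, 147, 125], [169, 156, 140], [172, 165, 151], [169, 162, 149], [158, 152, 140], [138, 132, 122], [123, 118, 107], [118, 113, 102], [116, 112, 102]]
[[120, 113, 104], [138, 132, 119], [158, 151, 139], [170, 165, 152], [171, 164, 151], [162, 153, 139], [142, 124, 107], [130, 99, 77], [126, 86, 59], [123, 82, 51], [127, 87, 60], [126, 86, 59]]
[[122, 117, 106], [118, 114, 103], [121, 116, 106], [130, 126, 113], [173, 171, 162], [212, 213, 204], [234, 235, 223], [235, 229, 214], [225, 204, 179], [214, 170, 133], [211, 155, 111], [211, 153, 106], [210, 152, 103], [211, 153, 107]]
[ 0.41061597 -0.34029435  0.072     ]
[ 0.47103489 -0.34047546  0.072     ]
[ 0.44075599 -0.37325881  0.072     ]
```

arm_command:
  series:
    - [0.088,0.0005,0.02,-0.001,0]
    - [0.088,0,0.045,0,0]
    - [0.088,0,0.04,0,0]
    - [0.088,0,0.022,0,0]
    - [0.088,0,0.012,0,0]
    - [0.088,0,0.006,0,0]
    - [0.088,0,0.0,0,0]
    - [0.05,0,0,0,0]
    - [0.05,0,0,0,0]
    - [0.05,0,0,0,0]
    - [0.05,0,0,0,0]
    - [0.05,0,0,0,0]
  squeeze: 20

```text
t: 18.73
tool_pos: [0.4414, -0.3416, 0.0335]
ee_rot: [-1.571, -0.0, -0.0]
force: [-1.9, 0.1, 6.3]
grip_width: 0.691
```

arm_command:
  series:
    - [0.05,0,-0.01,0,0]
    - [0.05,0,-0.025,0,0]
    - [0.05,0,-0.035,0,0]
    - [0.05,0.012,-0.01,0.011,0]
    - [0.05,0.03,0,0.026,0]
    - [0.05,0.04,0,0.034,0]
    - [0.05,0.04,0,0.035,0]
    - [0.05,0.04,0,0.035,0]
    - [0.05,0.034,0,0.029,0]
    - [0.05,0.019,0,0.016,0]
    - [0.05,0.0053,0,0.0041,0]
    - [0.05,0,0,0,0]

```text
t: 20.23
tool_pos: [0.6611, -0.1507, 0.112]
ee_rot: [-1.57, 0.002, 0.001]
force: [0.1, -0.4, -2.2]
grip_width: 0.692
```

```bash
python3 look.py 7 wrist scene
```

```text
20.27 [ 0.6608 -0.1513  0.1122] [-1.5705e+00  1.4000e-03 -3.0000e-04] [-0.45 -0.65 -1.84] 0.692
```

View pics/wrist7.png

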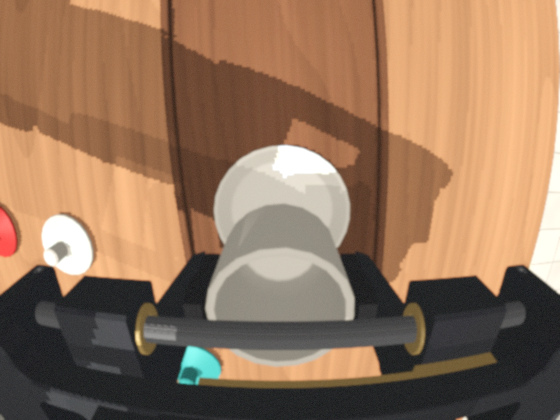

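```bash
python3 -c "
from h import *
print(arc('wrist7','w',(205,140,358,222),.020,.054))
p,d,K,R,t=load('wrist7')
print(p[140:152,282].tolist(),p[208,208:220].tolist(),p[208,344:356].tolist())
for u,v in[(282,146),(214,208),(350,208)]:print(rayF(K,R,t,u,v,.02))"
```

```text
(array([ 0.6627, -0.1533]), np.float64(0.0003), 'free r', array([ 0.6626, -0.1527,  0.0535]), 213)
[[122, 81, 57], [118, 77, 52], [123, 82, 58], [123, 87, 68], [151, 133, 127], [206, 203, 204], [248, 251, 253], [255, 255, 255], [255, 255, 255], [255, 255, 255], [255, 255, 255], [255, 255, 255]] [[98, 65, 46], [101, 68, 48], [99, 65, 48], [102, 70, 52], [109, 79, 62], [141, 126, 110], [180, 170, 156], [198, 190, 178], [204, 197, 184], [198, 193, 178], [195, 189, 174], [190, 185, 172]] [[192, 186, 172], [194, 187, 174], [196, 190, 176], [200, 194, 180], [195, 187, 173], [175, 164, 148], [139, 120, 103], [110, 82, 65], [99, 65, 45], [97, 64, 47], [95, 65, 47], [90, 60, 44]]
[ 0.66274887 -0.10035935  0.02      ]
[ 0.60968004 -0.14829656  0.02      ]
[ 0.71614614 -0.14822988  0.02      ]
```

arm_command:
  series:
    - [0.05,0.0012,0.015,-0.001,0]
    - [0.05,0,0.022,0,0]
    - [0.05,0,0.013,0,0]
    - [0.05,0,0.007,0,0]
    - [0.05,0,0.003,0,0]
    - [0.05,0,0.002,0,0]
    - [0.05,0,0.001,0,0]
    - [0.05,0,0.001,0,0]
    - [0.05,0,0.001,0,0]
    - [0.05,0,0,0,0]

```text
t: 21.58
tool_pos: [0.6628, -0.1522, 0.048]
ee_rot: [-1.571, 0.0, -0.0]
force: [0.1, -0.8, -2.2]
grip_width: 0.693
```

arm_command:
  series:
    - [0.05,-0.0003,0.001,0,0]
    - [0.05,0,0.001,0,0]
    - [0.05,0,0.0005,0,0]
    - [0.05,0,0,0,0]

```text
t: 22.08
tool_pos: [0.6625, -0.1522, 0.0456]
ee_rot: [-1.571, 0.0, -0.0]
force: [-0.8, 0.5, -0.3]
grip_width: 0.689
```

arm_command:
  series:
    - [0.05,0,0.0005,0,0]
    - [0.05,0,0.0,0,0]

```text
t: 22.32
tool_pos: [0.6625, -0.1522, 0.0455]
ee_rot: [-1.571, 0.0, 0.0]
force: [-3.4, 1.2, 4.4]
grip_width: 0.69
```

arm_command:
  series:
    - [0.066,0,0,0,0]
    - [0.072,0,0,0,0]
    - [0.08,0,0,0,0]
    - [0.08,0,-0.015,0,0]
    - [0.08,0,-0.04,0,0]
    - [0.08,0,-0.04,0,0]
    - [0.08,-0.02,-0.015,-0.003,0]
    - [0.06,-0.045,0,-0.008,0]
    - [0.05,-0.055,0,-0.01,0]
    - [0.05,-0.05,0,-0.008,0]
    - [0.05,-0.036,0,-0.006,0]
    - [0.05,-0.01,0,-0.002,0]

```text
t: 23.82
tool_pos: [0.4455, -0.1896, 0.156]
ee_rot: [-1.572, -0.001, -0.002]
force: [-1.5, -0.2, -0.0]
grip_width: 0.565
```

```bash
python3 look.py 8 wrist top; python3 - <<'E'
from h import *
print(fitw('wrist8','w',(230,140,330,240),.008,.033))
p,d,X=cloud('top8')
for c in[(.662,-.152),(.651,.078)]:
    m=(X[...,2]>.074)&(X[...,2]<.125)&(np.hypot(X[...,0]-c[0],X[...,1]-c[1])<.05);print(circ(X[m]),m.sum())
cv2.imwrite('pics/crop8.png',cv2.resize(p[140:200,220:360],None,fx=5,fy=5,interpolation=cv2.INTER_CUBIC)[:,:,::-1])
E
```

```text
23.88 [ 0.4457 -0.1898  0.156 ] [-1.5718e+00 -1.0000e-03 -1.3000e-03] [-0.19 -0.99 -0.77] 0.566
(array([ 0.4472, -0.1913,  0.0324]), np.float64(0.0002), array([247, 159], dtype=int32), array([316, 225], dtype=int32))
(array([ 0.66345282, -0.15017668]), 31.694114685058594) 86
(array([0.65234271, 0.07794385]), 32.74903869628906) 316
```

View pics/wrist8.png

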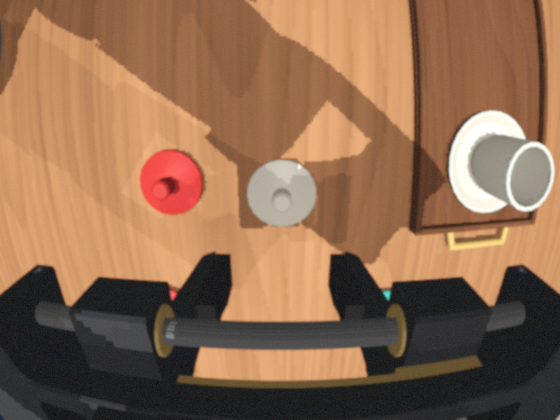

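View pics/crop8.png

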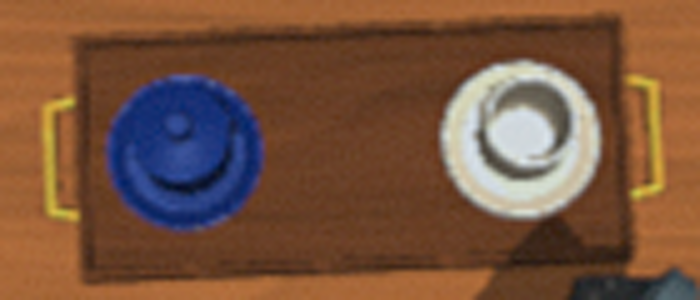

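arm_command:
  series:
    - [0.05,0.0013,0.02,-0.0005,0]
    - [0.05,0,0.04,0,0]
    - [0.05,0,0.035,0,0]
    - [0.05,0,0.022,0,0]
    - [0.05,0,0.01,0,0]
    - [0.05,0,0.006,0,0]
    - [0.05,0,0.0015,0,0]
    - [0.05,0,0.0,0,0]
  squeeze: 15

```text
t: 24.92
tool_pos: [0.4484, -0.1901, 0.0212]
ee_rot: [-1.572, -0.001, -0.0]
force: [1.0, -0.7, 1.0]
grip_width: 0.571
```

arm_command:
  series:
    - [0.03,-0.0007,0,0,0]
    - [0.01,0,0,0,0]
    - [0.01,0,0,0,0]
    - [0.01,0,0,0,0]
    - [0.01,0,0,0,0]
    - [0.01,0,-0.01,0,0]
    - [0.01,0,-0.03,0,0]
    - [0.01,0,-0.04,0,0]
    - [0.01,0,-0.03,0,0]
    - [0.01,0,-0.01,0,0]
    - [0.01,0,0,0,0]

```text
t: 26.3
tool_pos: [0.4473, -0.1898, 0.1407]
ee_rot: [-1.571, -0.001, -0.0]
force: [0.3, 0.1, -0.3]
grip_width: 0.197
```

arm_command:
  series:
    - [0.01,0.012,0,0.002,0]
    - [0.01,0.028,0,0.005,0]
    - [0.01,0.04,0,0.007,0]
    - [0.01,0.046,0,0.008,0]
    - [0.01,0.041,0,0.008,0]
    - [0.01,0.031,0,0.005,0]
    - [0.01,0.013,0,0.0025,0]
    - [0.01,0.004,0,0.0005,0]
    - [0.01,0,0,0,0]

```text
t: 27.42
tool_pos: [0.6614, -0.1518, 0.1399]
ee_rot: [-1.57, 0.001, -0.0]
force: [1.2, -0.1, -0.7]
grip_width: 0.192
```

```bash
python3 look.py 9 wrist
```

```text
27.42 [ 0.6614 -0.1518  0.1399] [-1.5704e+00  1.3000e-03 -3.0000e-04] [ 1.17 -0.06 -0.75] 0.192
```

View pics/wrist9.png

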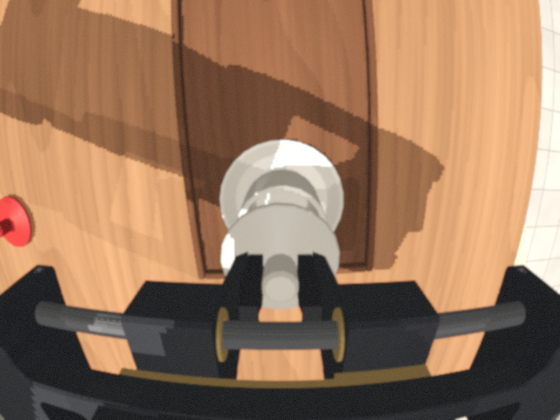

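Lid held level at (280,235), centred over the cup (centre column ≈281). Lowering.

arm_command:
  series:
    - [0.01,0.0005,0.01,0.0003,0]
    - [0.01,0,0.013,0,0]
    - [0.01,0,0.007,0,0]
    - [0.01,0,0.003,0,0]
    - [0.01,0,0.002,0,0]
    - [0.01,0,0.0015,0,0]
    - [0.01,0,0.001,0,0]
    - [0.01,0,0.001,0,0]
    - [0.01,0,0.001,0,0]
    - [0.01,0,0,0,0]

```text
t: 28.72
tool_pos: [0.6626, -0.1514, 0.1009]
ee_rot: [-1.571, 0.0, -0.0]
force: [-0.2, -0.8, -0.8]
grip_width: 0.191
```

arm_command:
  series:
    - [0.01,0,0.001,0,0]
    - [0.01,0,0.0007,0,0]
    - [0.01,0,0.0005,0,0]
    - [0.01,0,0,0,0]

```text
t: 29.22
tool_pos: [0.6626, -0.1515, 0.0988]
ee_rot: [-1.571, 0.0, -0.0]
force: [0.6, 0.3, -0.1]
grip_width: 0.19
```

arm_command:
  series:
    - [0.01,0,0.0005,0,0]
    - [0.01,0,0,0,0]

```text
t: 29.48
tool_pos: [0.6628, -0.1515, 0.0987]
ee_rot: [-1.571, -0.0, -0.0]
force: [-1.0, 0.4, 2.2]
grip_width: 0.191
```

arm_command:
  series:
    - [0.024,0,0,0,0]
    - [0.03,0,0,0,0]
    - [0.04,0,0,0,0]
    - [0.04,0,-0.01,0,0]
    - [0.04,0,-0.03,0,0]
    - [0.06,0,-0.035,0,0]
    - [0.088,-0.012,-0.01,0.022,0]
    - [0.088,-0.022,0,0.042,0]
    - [0.088,-0.024,0,0.054,0]
    - [0.088,-0.024,0,0.054,0]
    - [0.088,-0.024,0,0.054,0]
    - [0.088,-0.024,0,0.054,0]

```text
t: 30.98
tool_pos: [0.532, 0.1301, 0.1844]
ee_rot: [-1.571, -0.002, -0.0]
force: [0.5, 0.8, -0.1]
grip_width: 0.995
```

arm_command:
  series:
    - [0.088,-0.024,0,0.054,0]
    - [0.088,-0.024,0,0.054,0]
    - [0.088,-0.022,0,0.054,0]
    - [0.088,-0.012,0,0.034,0]
    - [0.088,-0.006,0,0.0163,0]
    - [0.088,0,0,0,0]

```text
t: 31.72
tool_pos: [0.4447, 0.3412, 0.1837]
ee_rot: [-1.571, -0.001, 0.002]
force: [-1.0, 0.7, -0.3]
grip_width: 0.998
```

```bash
python3 look.py 10 wrist scene; python3 - <<'E'
from h import *
p=load('scene10')[0]; cv2.imwrite('pics/crop10.png',cv2.resize(p[200:320,150:330],None,fx=4,fy=4,interpolation=cv2.INTER_CUBIC)[:,:,::-1])
E
```

```text
31.78 [0.4451 0.3404 0.1835] [-1.5712e+00 -4.0000e-04  3.0000e-04] [ 0.15 -0.12 -0.58] 0.997
```

View pics/wrist10.png

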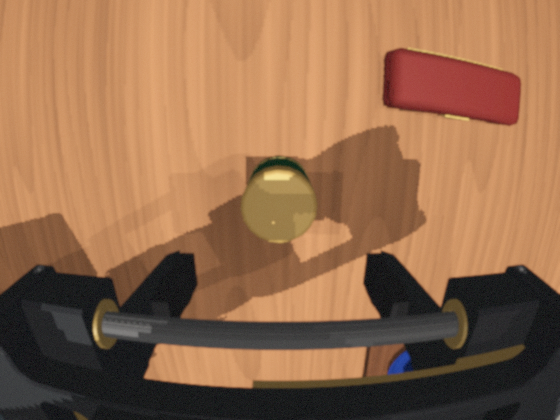

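View pics/crop10.png

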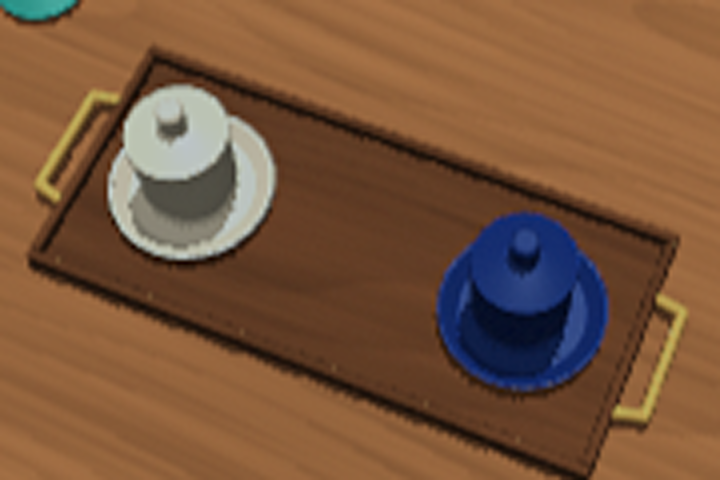

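```bash
python3 - <<'E'
from h import *
p,d,K,R,t=load('wrist10')
for u,v in[(241.5,205),(317,205),(279,243)]:print(rayF(K,R,t,u,v,.08))
E
```

```text
[0.41386382 0.34230687 0.08      ]
[0.47503447 0.3423525  0.08      ]
[0.44425882 0.30877743 0.08      ]
```

arm_command:
  series:
    - [0.088,-0.0005,0.02,0,0]
    - [0.088,0,0.045,0,0]
    - [0.088,0,0.042,0,0]
    - [0.088,0,0.022,0,0]
    - [0.088,0,0.012,0,0]
    - [0.088,0,0.007,0,0]
    - [0.088,0,0.0,0,0]
    - [0.05,0,0,0,0]
    - [0.05,0,0,0,0]
    - [0.05,0,0,0,0]
    - [0.05,0,0,0,0]
    - [0.05,0,0,0,0]
  squeeze: 20

```text
t: 33.33
tool_pos: [0.4439, 0.3411, 0.0358]
ee_rot: [-1.571, 0.0, 0.0]
force: [-4.3, 0.1, 5.7]
grip_width: 0.692
```

arm_command:
  series:
    - [0.05,0,-0.01,0,0]
    - [0.05,0,-0.03,0,0]
    - [0.05,0,-0.035,0,0]
    - [0.05,0,-0.015,-0.012,0]
    - [0.05,0,0,-0.03,0]
    - [0.05,0,0,-0.045,0]
    - [0.05,0,0,-0.05,0]
    - [0.05,0,0,-0.05,0]
    - [0.05,0,0,-0.05,0]
    - [0.05,0,0,-0.05,0]
    - [0.05,0.01,0,-0.04,0]
    - [0.05,0.025,0,-0.03,0]

```text
t: 34.83
tool_pos: [0.4778, -0.0182, 0.1247]
ee_rot: [-1.571, 0.002, -0.002]
force: [0.7, 0.3, -3.1]
grip_width: 0.693
```

arm_command:
  series:
    - [0.05,0.035,0,-0.015,0]
    - [0.05,0.04,0,-0.0055,0]
    - [0.05,0.04,0,0,0]
    - [0.05,0.035,0,0,0]
    - [0.05,0.02,0,0,0]
    - [0.05,0.007,0,0,0]
    - [0.05,0,0,0,0]

```text
t: 35.7
tool_pos: [0.6553, -0.037, 0.1245]
ee_rot: [-1.571, 0.002, -0.0]
force: [-0.8, -0.4, -2.7]
grip_width: 0.692
```

```bash
python3 look.py 11 wrist scene
```

```text
35.75 [ 0.655  -0.0369  0.1247] [-1.5706e+00  1.6000e-03 -2.0000e-04] [-0.29  0.43 -2.98] 0.693
```

View pics/wrist11.png

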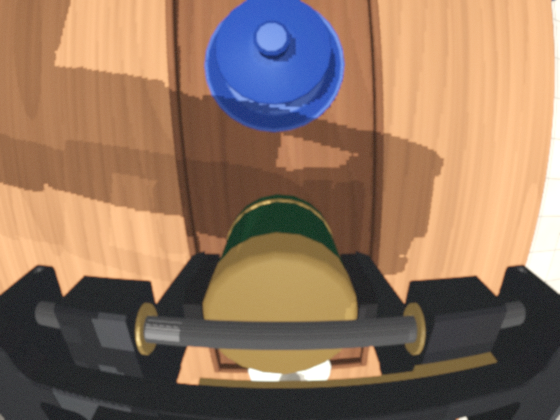

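View pics/scene11.png

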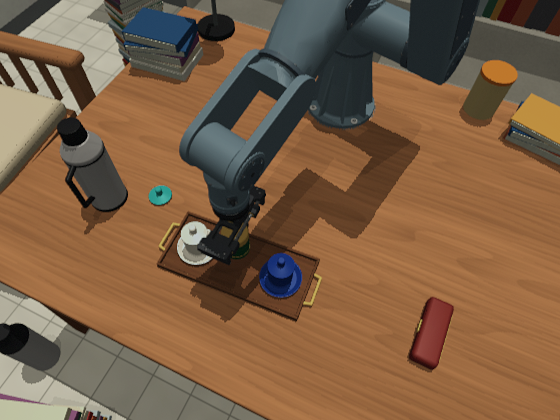

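arm_command:
  series:
    - [0.05,0.001,0.015,0.0003,0]
    - [0.05,0,0.025,0,0]
    - [0.05,0,0.018,0,0]
    - [0.05,0,0.01,0,0]
    - [0.05,0,0.005,0,0]
    - [0.05,0,0.002,0,0]
    - [0.05,0,0.001,0,0]
    - [0.05,0,0.001,0,0]
    - [0.05,0,0.001,0,0]
    - [0.05,0,0,0,0]

```text
t: 37.05
tool_pos: [0.6571, -0.0363, 0.0473]
ee_rot: [-1.571, -0.0, -0.0]
force: [-0.3, 0.2, -2.9]
grip_width: 0.688
```

arm_command:
  series:
    - [0.05,-0.0006,0.001,0,0]
    - [0.05,0,0.001,0,0]
    - [0.05,0,0.001,0,0]
    - [0.05,0,0.001,0,0]
    - [0.05,0,0.0005,0,0]
    - [0.05,0,0,0,0]

```text
t: 37.8
tool_pos: [0.6565, -0.0364, 0.043]
ee_rot: [-1.571, 0.0, -0.0]
force: [-0.9, -0.4, 0.0]
grip_width: 0.695
```

arm_command:
  series:
    - [0.05,0,0.0005,0,0]
    - [0.05,0,0,0,0]

```text
t: 38.05
tool_pos: [0.6565, -0.0364, 0.0429]
ee_rot: [-1.571, 0.0, -0.0]
force: [-3.4, 0.2, 4.8]
grip_width: 0.693
```

arm_command:
  series:
    - [0.067,0,0,0,0]
    - [0.073,0,0,0,0]
    - [0.08,0,0,0,0]
    - [0.08,0,-0.015,0,0]
    - [0.08,0,-0.04,0,0]
    - [0.08,0,-0.05,0,0]
    - [0.08,-0.02,-0.03,0,0]
    - [0.08,-0.05,-0.01,0,0]
    - [0.08,-0.06,0,0,0]
    - [0.08,-0.06,0,0,0]
    - [0.08,-0.04,0,0,0]
    - [0.08,0,0,0,0]

```text
t: 39.55
tool_pos: [0.4248, -0.0361, 0.1881]
ee_rot: [-1.571, -0.001, -0.001]
force: [1.2, 0.2, 0.9]
grip_width: 0.907
```

```bash
python3 look.py 12 top scene; python3 - <<'E'
from h import *
for n,b in(('scene12',(slice(180,320),slice(140,330))),('top12',(slice(135,205),slice(215,365)))):
    p,d,X=cloud(n);cv2.imwrite(f'pics/crop_{n}.png',cv2.resize(p[b],None,fx=4,fy=4,interpolation=cv2.INTER_CUBIC)[:,:,::-1])
    for k,c,lo,hi in[('white lid',(.662,-.152),.08,.1),('blue lid',(.651,.078),.08,.1),('w knob',(.662,-.152),.11,.125),('b knob',(.651,.078),.11,.125),('caddy',(.656,-.036),.08,.095)]:
        m=(X[...,2]>lo-.004)&(X[...,2]<hi)&(np.hypot(X[...,0]-c[0],X[...,1]-c[1])<.045);
        print(n,k,np.round(circ(X[m])[0],4),round(circ(X[m])[1],1),X[m].mean(0).round(4),X[m][:,2].max().round(4),m.sum())
E
```

```text
39.6 [ 0.4266 -0.0365  0.1886] [-1.5717e+00 -2.8000e-03 -8.0000e-04] [0.32 0.37 0.75] 0.902
scene12 white lid [ 0.6631 -0.151 ] 33.1 [ 0.6671 -0.1477  0.0895] 0.0997 457
scene12 blue lid [0.6522 0.0777] 32.6 [0.6556 0.079  0.09  ] 0.0988 507
scene12 w knob [ 0.6635 -0.1517] 9.7 [ 0.6643 -0.1503  0.1142] 0.1186 48
scene12 b knob [0.6515 0.0777] 9.1 [0.6532 0.0785 0.1144] 0.1199 48
scene12 caddy [ 0.657  -0.0367] 32.4 [ 0.6596 -0.0346  0.0858] 0.0911 516
top12 white lid [ 0.6633 -0.1514] 32.6 [ 0.6619 -0.1505  0.091 ] 0.0995 283
top12 blue lid [0.6521 0.0785] 32.7 [0.6503 0.0778 0.0912] 0.099 281
top12 w knob [ 0.6631 -0.1511] 8.6 [ 0.6625 -0.1507  0.1158] 0.1208 26
top12 b knob [0.6521 0.0782] 8.5 [0.6518 0.0782 0.1152] 0.1186 27
top12 caddy [ 0.657  -0.0358] 31.4 [ 0.6562 -0.0359  0.0871] 0.0946 294
```

View pics/crop_scene12.png

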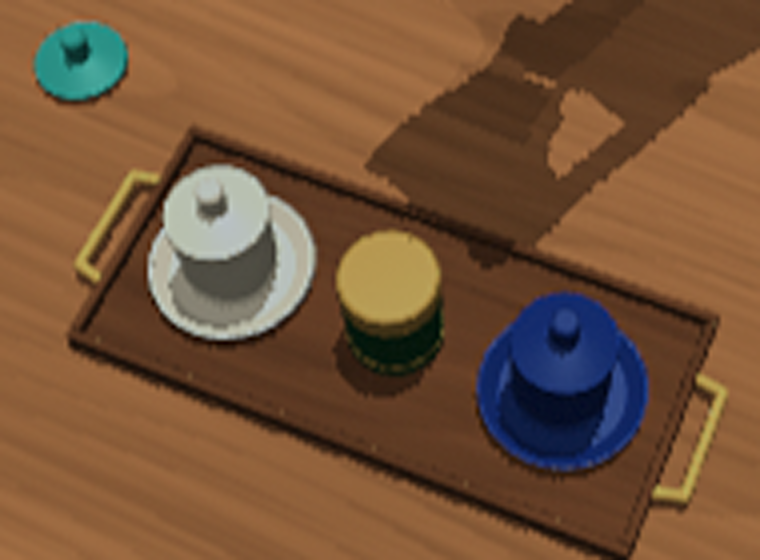

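View pics/crop_top12.png

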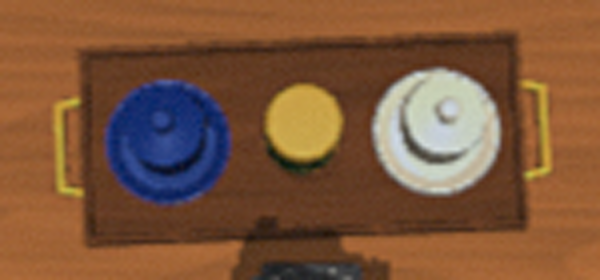

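View pics/top12.png

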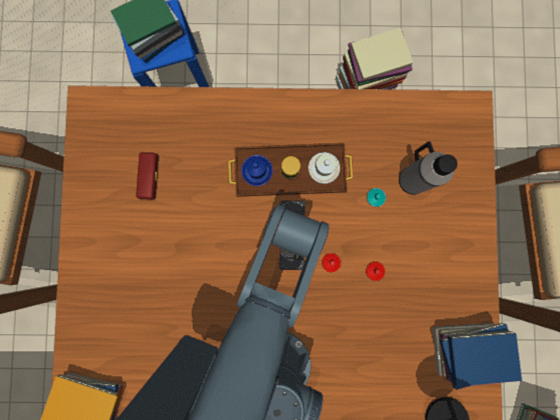

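```bash
python3 -c "
from plant import r
print(r.hand_in())"
```

```text
the job is handed in; nothing more can be done
None
```

The tray is laid and the job is handed in at about 40 s of the 112 s allowed. I placed the items in this order: blue cup, blue lid, white cup, white lid, then the tin in the middle.

In the last top and scene views, taken with the gripper clear of everything:
- **Lids:** both look level, with knob tops measured at 119–121 mm against about 116 mm expected. The depth readings run a few mm high throughout.
- **Cups:** both stand within about 2 mm of their saucer centres, going by the positions of the lids on them.
- **Tin:** it stands within about 1 mm of the midpoint between the two cups.
- **Saucers:** they look unmoved; I did not re-measure them at the end.
- **Other things:** the flask, glasses case and red and turquoise lids look to be where they were.
- **Forces:** the readings after each move stayed under about 7 N.

**Disagreement:** the cameras differed by 2–3 mm on the y position of the blue saucer and about 2 mm on the white one. I used values in between.

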